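# Unlatch the pantry box and fetch the red-capped spice jar

### The arm

A 6-joint arm with a two-finger parallel gripper is mounted at the origin on a cart in front of the work surface, level with it; the furniture and walls round the work are solid. World frame = base frame: x ahead of the robot, y to its left, z up, the work surface at z = 0. Lengths are in mm, angles in degrees, forces in N, time in s.
With the tool pointing down it reaches from about 300 to 850 mm from the base axis. Payload 4.2 kg.
Tool frame: the origin (TCP) lies midway between the tips of the shut fingers; the grasp point (between the pads) lies env.hold_point_z behind it (env.hold_point_z is the distance from the TCP to the grasp point, in mm); z points along the fingers, y is the line along which they close (so a half turn about z gives the same grasp; the last joint's range is limited). The gripper opens to 91 mm and grips with 3 to 60 N. Pads are 32 mm wide; open, the fingers measure 118 mm over their backs; the gripper's body (76 mm by 178 mm) begins 60 mm behind the grasp point.
Start: joints at [66.119, 18.312, 89.639, -0, 72.044, -1.146], TCP at [222.223, 530.339, 213.976] pointing down, gripper open.
Joint ranges: [-177.97, 177.97], [-48.28, 115.42], [12.27, 149.76], [-77.06, 257.06], [2.81, 150.46], [-146.56, 146.56]. Speed limits (degrees/s): [147.25, 147.25, 180, 180, 180, 180].

### API

Orientations are given as [roll, pitch, yaw] about the fixed x, y, z axes, in that order (R = Rz(yaw) Ry(pitch) Rx(roll)).
In Python, from workcell import env, viewer, spotter gives the robot as it stands.
- The arm moves only by the tool apply_moves, never from a script. Its arguments are lists of equal length, an entry for each row: "delta_pos": the shift along the world's x, y, z normalised to -1 to 1, where 1 is 120 mm, a list of three; "rot": the turn, a rotation vector about the world's x, y, z normalised to -1 to 1, where 1 is 1.5 rad, a list of three; "hand": the opening, from 0 (shut) to 1 (fully open). A call has 1 to 10 rows; each row is the pose to reach, as a shift and turn from the pose commanded when the call began; what a row does not reach only later rows make up. A row lasts 1/12 s, in which the tool goes at most 41.7 mm and 7.16 degrees, less where a joint would pass 70% of its speed; a pose out of reach is approached as far as the arm can. A call with a number of a shift or a turn outside -1 to 1 is refused whole. A call with a gripper value outside its range is refused whole. The fingers move at their own pace and stop on an object; "newtons" is the grip in N (left out, the last holds). Time passes only in rows, so rows that repeat a pose let the fingers close. It gives the time, the measured TCP pose, the force, the opening and the grip force at its end, in the units of the state.
- env.state(): the state, without advancing time (a new reading comes with each control period).
- viewer.grab_frame(name): name is "side" or "top" or "wrist"; returns a dict with "pixels" (384x512x3 uint8, red, green, blue), "camera_matrix" (3x3 intrinsics, pixels), "R" (3x3) and "t" (3): a world point X has camera coordinates R X + t; the wrist camera has in their place "mount" (4x4, takes a point from camera to tool coordinates, whose origin is the TCP and whose axes are the flange's). Camera axes: x right, y down, z forward; pixel columns grow to the right and rows downward; lengths in mm; the calibration is good to about 2 mm. A picture is of the moment at which its call begins: read the wrist's pose just before it. There is no depth.
- env.job_done(): hands the job in; it is judged then, once.
Trained networks look in a picture, given as the dict that the camera call returned (one of the last four; its "shot" number tells which), for a name from the list of things; names that differ only in an ending like _2 or _b are one class to them, and where a whole thing is asked for, a point or a joint stands for the part that bears it (a point fixed in the world has none). Each returns a list of dicts, best first, with "score" (0 to 1); they miss things now and then, are a little off and sometimes report something else, mostly with a low value. They report only what shows in the picture. A call takes as long as a camera call.
- spotter.trace(picture, query): "mask" (384x512 bool, what is visible of it) and "box" ([centre column, centre row, width, height] in pixels, round what is visible of it).
- spotter.landmark_of(picture, query): "position" ([column, row] in pixels: a listed point, or the origin of a listed thing).
The state is a dict: "time_s": time; "qpos": joint angles; "qvel": joint speeds; "effort": joint torques, N m; "ee_pos": TCP position; "ee_rot": TCP orientation; "force": force on the tool from outside, world axes, zero at the start; "torque": the same for the moment, N m; "gripper_width": finger opening in mm; "gripper_force": force on a finger pad.
Only numpy, scipy, OpenCV 4.12 (cv2) and the standard library are available. Lean on these libraries where they do the work, as an engineer would, in place of code of your own. Each camera call takes 0.05 s, during which the arm holds its last target. There are 200 camera calls.

### The job

Lift the paddle latch to free the lid of the cream pantry box, swing the lid up without letting it drop, and push it all the way over until it is pressed firmly, but not forced, against the wire stay behind it; leave it standing open there. Then take the red-capped spice jar out and stand it upright on the dark chopping board. Do not wrench the latch or the stay, and leave the other jar and the things around undisturbed.

Things in the scene. Friction and masses are not known exactly. Their poses are not given: they have to be found in the camera images.
- pantry_box: Cream steel box fixed to the worktop, 160 (x) by 240 (y) mm, rim at z 120 mm, walls 6 mm, inner floor at z 8 mm; the shut lid's top is at z 130 mm. Origin: centre of its underside; x points front to back (away from the robot), y left, z up. A rubber seal under the lid's front edge pushes it up with some 11 N.
- lid (a joint): Opening angle of the lid about its far rim, rad: 0 shut, 1.57 upright, growing as it swings up and over to the back. Lid 0.45 kg (varies 0.7 to 1.4 times), 160 mm deep, 10 mm thick; stiff hinge, 0.5 N m: once 0.6 rad open it stays where it is left. The pawl hangs up to 30 mm below its inner face, within 15 mm of the middle; push the face from inside to the left or right of it.
- lid_hinge (a point): Point on the lid's hinge line (which runs along the box's y), midway along: at x +80, y 0, z 120 mm of the box.
- paddle_tab (a point): Middle of the latch's black grip bar: round, 13 mm thick, 36 mm long along y, across the end of a steel paddle 22 mm wide, 8 mm thick. Latch shut: at x -103, y 0, z 138 mm of the box, whose front is at x -80; so it can be pinched end to end from above, the fingers clear of the lid, and turns between them.
- paddle_pivot (a point): Pivot of the paddle on the lid (axis along y), 73 mm behind the grip bar; lid shut: x -30, y 0, z 138 mm of the box. Lift the bar about it, 5 to 15 N in all with spring and pawl friction; end stop 0.75 rad. The pawl comes off the keeper somewhere between 0.4 and 0.65 rad; pulling on with the paddle at its stop lifts the lid. Let go, it springs back.
- keeper: Hidden steel staple inside the front wall, under the latch, that the pawl hooks beneath; how far its cross bar is set in is unknown. Origin on the inner face of the front wall. It takes any pull on the lid while latched, and is strained above 40 N, also by the lid dropping shut on it.
- stay: Lid stay: two black clamps on the back of the box with a bail of steel rod, 190 mm wide, its rubber-sleeved bar 102 mm above the hinge. Its lean is set by thumbscrews and not measured: the lid meets it, as a hard stop, anywhere from 1.63 to 1.91 rad. Pressed home is over 4 N on the bar; over 40 N strains it. Origin midway between the clamps, axes as the box.
- jar_red: Spice jar with a red cap, 45 mm wide, 106 mm tall, 0.11 kg, standing inside the box at x +8, y +55 or -55 mm, out of sight until the lid is open. Origin: centre of its underside, z up. The cap is its top 21 mm.
- jar_black: The other spice jar in the box, black cap, 44 mm wide, 105 mm tall; to be left standing where it is. Origin: centre of its underside.
- board_dark: Dark plastic chopping board lying on the worktop to the left of the box, 155 (x) by 210 (y) by 12 mm, fixed. Origin: centre of its underside; top at z 12 mm.
- mug: White mug 92 mm wide, 95 mm tall, at the back behind the board; bystander. Origin: centre of its underside.
- tin: Flat food tin 86 mm wide, 40 mm tall, at the back between box and board; bystander. Origin: centre of its underside.

How it is judged (in metres and radians):
On the way, in this order (a step that is already met when the one before it is completed fails the run):
1. the paddle has been lifted, the pawl is out and the lid has come up off its seal (value of joint lid above 0.08 rad), for 0.1 s.
2. the lid is swung right over and pressed against the stay (more than 4 N) (value of joint lid above 1.55 rad and contact force between stay and anything else above 4 N), for 0.2 s.
3. the red-capped jar is lifted out of the box (z of jar_red in the frame of pantry_box above 0.125 m), for 0.1 s.
At the end, for the whole second after the job is handed in: The red-capped jar stands upright (within 0.15 rad) and at rest on the dark board, its centre at least about 12 mm inside the edges; the lid stands open past 1.55 rad; the black-capped jar stands upright within 30 mm of its place in the box (x of jar_red in the frame of board_dark between -0.065 and 0.065 m and y of jar_red in the frame of board_dark between -0.09 and 0.09 m and z of jar_red in the frame of board_dark between 0.008 and 0.018 m and angle between each of jar_red, jar_black's own z axis and vertical below 0.15 rad and linear speed of jar_red below 0.03 m/s and value of joint lid above 1.55 rad and distance of jar_black from where it was at the start of the episode below 0.03 m); the robot touches nothing.
It fails at once if the latch is wrenched: more than 40 N on the keeper (contact force between keeper and anything else above 40 N).
It fails at once if the stay is forced: more than 40 N on it (contact force between stay and anything else above 40 N).
It fails at once if the other jar is shoved or knocked over (distance of jar_black from where it was at the start of the episode above 0.03 m or angle between jar_black's own z axis and vertical above 0.5 rad).
It fails at once if a bystander is moved by more than 30 mm (distance of any of mug, tin from where it was at the start of the episode above 0.03 m).
It also fails if it takes over 72 s, if anything falls off the work surface, if the arm or the gripper's body presses on something with over 40 N, if the wrist force passes 120 N, or if a joint passes its speed limit or range.

## Working session

There is one attempt and no reset: what is moved stays moved. The work goes in short steps, Python scripts to look and compute and a tool call to move; the robot and the scene stay as the last step left them, time stands still between calls to the robot, and variables do not carry over. Pictures are saved under pics/ and viewed, at most 10 in all, crops included, and the job is handed in when it is done.

Besides the shell and the picture viewer there is one more tool, called after "Emit:" as name(argument=value, ...), one argument or row to a line, values as JSON. apply_moves: Moves the arm, as the interface text tells. Its arguments: {"type":"object","properties":{"delta_pos":{"type":"array"},"rot":{"type":"array"},"hand":{"type":"array"},"newtons":{"type":"number"}},"required":["delta_pos","rot","hand"]}

```bash
ls; mkdir -p pics; cat > h.py <<'E'
import numpy as np, cv2
from workcell import env, viewer, spotter
from scipy.spatial.transform import Rotation as Ro
def ray(f,p):
    K=np.array(f["camera_matrix"]);d=np.linalg.inv(K)@[p[0],p[1],1]
    if "mount" in f:
        M=np.array(f["mount"]);s=f["st"];R=Ro.from_euler('xyz',s["ee_rot"],degrees=True).as_matrix()
        return R@M[:3,3]+np.array(s["ee_pos"]), R@M[:3,:3]@d
    R=np.array(f["R"]);t=np.array(f["t"]);return -R.T@t, R.T@d
def atz(f,p,z):
    o,d=ray(f,p);return o+d*(z-o[2])/d[2]
def tri(rs):
    A=0;b=0
    for o,d in rs:
        d=d/np.linalg.norm(d);P=np.eye(3)-np.outer(d,d);A=A+P;b=b+P@o
    return np.linalg.solve(A,b)
def grab(n):
    s=env.state();f=dict(viewer.grab_frame(n))
    f["st"]=s;return f
def save(f,n): cv2.imwrite("pics/"+n,np.array(f["pixels"])[:,:,::-1])
E
python3 - <<'E'
from h import *
np.set_printoptions(precision=1,suppress=True)
s=env.state();print(s,env.hold_point_z)
fs={n:grab(n) for n in("top","side")}
ims=[np.array(fs[n]["pixels"]) for n in fs]
for n in fs: save(fs[n],n+"0.png")
for q in["pantry_box","lid_hinge","paddle_tab","paddle_pivot","stay","board_dark","mug","tin","jar_red"]:
    rs=[]
    for n,f in fs.items():
        r=spotter.landmark_of(f,q)
        if r:
            print(q,n,np.array(r[0]["position"]),round(r[0]["score"],2), atz(f,r[0]["position"],{"lid_hinge":120,"paddle_tab":138,"paddle_pivot":138}.get(q,0)))
            rs.append(ray(f,r[0]["position"]))
    if len(rs)==2: print("   tri",tri(rs))
E
```

```text
pics
{'time_s': 0.0, 'qpos': array([66.1, 18.3, 89.7,  0. , 72. , -1.1]), 'qvel': array([ 0. , -0.1, -0.1, -0.1,  0.1, -0. ]), 'effort': array([ -0. , -41.2, -23.2,   0.1,   0. ,  -0. ]), 'ee_pos': array([222. , 529.8, 213.1]), 'ee_rot': array([-179.9,   -0. ,  157.3]), 'force': array([0.1, 0. , 0.7]), 'torque': array([-0.,  0., -0.]), 'gripper_force': 0.0, 'gripper_width': 91.04148929794394} 18.8
pantry_box top [316.  247.9] 0.64 [ 445.8 -340.4    0. ]
pantry_box side [300.8 161.4] 0.72 [ 437.2 -327.1    0. ]
   tri [ 439.4 -339.6  -11.3]
lid_hinge top [350.6 228.4] 0.55 [ 491.3 -400.8  120. ]
lid_hinge side [277.1 112. ] 0.84 [ 485.5 -404.7  120. ]
   tri [ 489.3 -398.9  125.8]
paddle_tab top [287.7 288.6] 0.85 [ 365.7 -259.5  138. ]
paddle_tab side [338.5 136. ] 0.57 [ 369.9 -262.6  138. ]
   tri [ 368.3 -260.3  139.7]
paddle_pivot top [313.8 263.2] 0.9 [ 418.4 -316.2  138. ]
paddle_pivot side [312.  121.6] 0.96 [ 416.1 -327.7  138. ]
   tri [ 420.1 -315.1  149.5]
board_dark top [164.6 174.3] 0.96 [631.4  28.2   0. ]
board_dark side [259.2 293.2] 0.66 [635.9  25.4   0. ]
   tri [633.6  27.1   1.7]
mug top [200.8 116.9] 0.6 [774.  -61.8   0. ]
mug side [191.8 270.9] 0.71 [770.2 -63.3   0. ]
   tri [771.5 -61.8   3.6]
tin top [245.3 137.2] 0.74 [ 721.2 -171.9    0. ]
tin side [208.  224.2] 0.67 [ 715.4 -181.     0. ]
   tri [ 716.9 -171.7   13.7]
```

```bash
python3 -c "
import cv2,numpy as np
a=cv2.imread('pics/top0.png');b=cv2.imread('pics/side0.png')
cv2.imwrite('pics/both0.png',cv2.resize(np.hstack([a[90:384,100:500],b[40:334,100:500]]),(800,294)))"
```

```text
(no output)
```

View pics/both0.png

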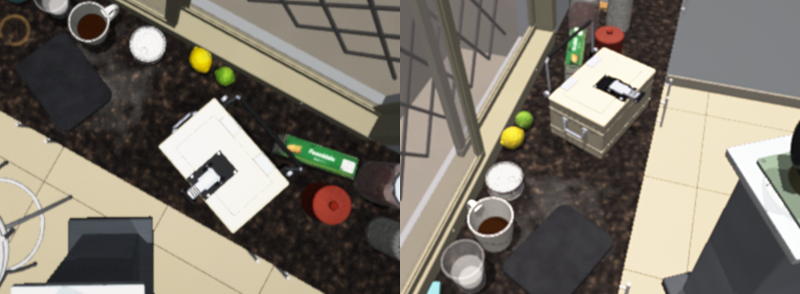

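The top view shows the latch grip bar near pixel (288,288), with the lid corners at about (260,238), (335,322), (388,273) and (315,188). The board lies at the upper left, and the window wall is behind the box. I'll refine the box and board yaw and check the wall clearance.

```bash
python3 - <<'E'
from h import *
np.set_printoptions(precision=1,suppress=True)
f=grab("top");g=grab("side")
def rect(f,q,z):
    m=spotter.trace(f,q)[0]["mask"].astype(np.uint8)
    ys,xs=np.nonzero(m);P=np.array([atz(f,p,z)[:2] for p in zip(xs,ys)],np.float32)
    return cv2.minAreaRect(P)
for n,ff in(("top",f),("side",g)):
    for q,z in(("lid",130),("pantry_box",130),("board_dark",12)):
        try: print(n,q,rect(ff,q,z))
        except Exception as e: print(n,q,e)
for p in[(260,238),(335,322),(388,273),(315,188)]: print("corner",atz(f,p,130))
for p in[(380,142),(440,172),(490,200)]: print("sill",atz(f,p,0),atz(f,p,100))
for q in("stay","keeper"):
    for ff in(f,g):
        r=spotter.landmark_of(ff,q);print(q,[(np.array(x["position"]),round(x["score"],2)) for x in r[:2]])
E
```

```text
top lid ((427.1850891113281, -327.84405517578125), (244.9984893798828, 189.2071533203125), 39.779930114746094)
top pantry_box ((445.230712890625, -343.1300048828125), (253.81060791015625, 238.94911193847656), 40.44272994995117)
top board_dark ((636.991455078125, 28.190757751464844), (209.4017333984375, 155.9086151123047), 37.570167541503906)
side lid ((429.03204345703125, -328.2967834472656), (249.28781127929688, 183.8055877685547), 39.994361877441406)
side pantry_box ((453.56524658203125, -359.0001220703125), (416.9703369140625, 316.1870422363281), 40.48884963989258)
side board_dark ((638.5497436523438, 30.044265747070312), (210.8028106689453, 158.06375122070312), 36.654998779296875)
corner [ 473.4 -202.5  130. ]
corner [ 293.2 -359.3  130. ]
corner [ 394.7 -476.   130. ]
corner [ 580.2 -324.   130. ]
sill [ 704.3 -505.6    0. ] [ 685.3 -477.7  100. ]
sill [ 627.4 -650.8    0. ] [ 615.  -610.1  100. ]
sill [ 556.5 -770.1    0. ] [ 550.4 -719.   100. ]
stay [(array([198.7, 118.1]), 0.24)]
stay []
keeper []
keeper []
```

Emit:
apply_moves(
  delta_pos=[
    [0.5, -0.3, 0.3],
    [0.8, -0.6, 0.6],
    [1, -1, 0.8],
    [1, -1, 0.8],
  ],
  rot=[
    [0, 0, 0],
    [0, 0, -0.1],
    [0, 0, -0.2],
    [0, 0, -0.3],
  ],
  hand=[1, 1, 1, 1],
)

```text
time_s: 1.93
ee_pos: [326.8, 430.3, 296.2]
ee_rot: [-180.0, 0.0, 135.5]
force: [1.2, 0.6, -0.9]
gripper_width: 91.1
gripper_force: 0.0
```

Emit:
apply_moves(
  delta_pos=[
    [0.2, -0.33, 0],
    [0.3, -0.66, 0],
    [0.4, -1, 0],
    [0.4, -1, 0],
  ],
  rot=[
    [0, 0, 0],
    [0, 0, 0],
    [0, 0, 0],
    [0, 0, 0],
  ],
  hand=[1, 1, 1, 1],
)

```text
time_s: 2.27
ee_pos: [375.1, 305.8, 296.0]
ee_rot: [-179.9, 0.2, 135.5]
force: [-0.5, 0.4, 0.1]
gripper_width: 91.1
gripper_force: 0.0
```

Emit:
apply_moves(
  delta_pos=[
    [0, -0.33, 0],
    [0, -0.66, 0],
    [0, -1, 0],
    [0, -1, 0],
  ],
  rot=[
    [0, 0, 0],
    [0, 0, 0],
    [0, 0, 0],
    [0, 0, 0],
  ],
  hand=[1, 1, 1, 1],
)

```text
time_s: 2.6
ee_pos: [373.3, 186.1, 295.8]
ee_rot: [-179.9, 0.1, 135.5]
force: [-1.3, 0.4, 0.5]
gripper_width: 91.1
gripper_force: 0.0
```

Emit:
apply_moves(
  delta_pos=[
    [0, -0.33, 0],
    [0, -0.66, 0],
    [0, -1, 0],
    [0, -1, 0],
  ],
  rot=[
    [0, 0, 0],
    [0, 0, 0],
    [0, 0, 0],
    [0, 0, 0],
  ],
  hand=[1, 1, 1, 1],
)

```text
time_s: 2.93
ee_pos: [373.9, 66.1, 295.7]
ee_rot: [-179.9, 0.2, 135.4]
force: [-0.4, 1.1, 0.5]
gripper_width: 91.1
gripper_force: 0.0
```

Emit:
apply_moves(
  delta_pos=[
    [0, -0.3, 0],
    [0, -0.6, 0],
    [0, -0.9, 0],
    [0, -0.9, 0],
  ],
  rot=[
    [0, 0, -0.03],
    [0, 0, -0.06],
    [0, 0, -0.06],
    [0, 0, -0.06],
  ],
  hand=[1, 1, 1, 1],
)

```text
time_s: 3.27
ee_pos: [374.4, -40.9, 295.6]
ee_rot: [-179.9, 0.1, 130.3]
force: [-0.7, 0.7, 0.7]
gripper_width: 91.7
gripper_force: 0.0
```

Emit:
apply_moves(
  delta_pos=[
    [0, -0.3, 0],
    [0, -0.6, 0],
    [0, -0.9, 0],
    [0, -0.9, 0],
  ],
  rot=[
    [0, 0, 0],
    [0, 0, 0],
    [0, 0, 0],
    [0, 0, 0],
  ],
  hand=[1, 1, 1, 1],
)

```text
time_s: 3.6
ee_pos: [374.9, -148.6, 295.4]
ee_rot: [-179.9, 0.1, 130.3]
force: [0.4, -0.4, 0.3]
gripper_width: 91.1
gripper_force: 0.0
```

Emit:
apply_moves(
  delta_pos=[
    [0, -0.3, 0],
    [-0.04, -0.6, -0.3],
    [-0.04, -0.92, -0.6],
    [-0.04, -0.92, -0.6],
    [-0.04, -0.92, -0.6],
    [-0.04, -0.92, -0.6],
  ],
  rot=[
    [0, 0, 0],
    [0, 0, 0],
    [0, 0, 0],
    [0, 0, 0],
    [0, 0, 0],
    [0, 0, 0],
  ],
  hand=[1, 1, 1, 1, 1, 1],
)

```text
time_s: 4.1
ee_pos: [369.8, -254.0, 222.8]
ee_rot: [180.0, -0.1, 130.6]
force: [-0.8, 0.1, 0.6]
gripper_width: 91.3
gripper_force: 0.0
```

```bash
python3 - <<'E'
from h import *
np.set_printoptions(precision=1,suppress=True)
f=grab("wrist");save(f,"w1.png");s=f["st"];print(s["ee_pos"],s["ee_rot"],s["qpos"],s["force"])
for q,z in(("paddle_tab",138),("paddle_pivot",138),("lid_hinge",120)):
    for r in spotter.landmark_of(f,q)[:1]: print(q,np.array(r["position"]),r["score"],atz(f,r["position"],z))
for q in("paddle_tab",):
    for r in spotter.trace(f,q)[:1]: print("trace",q,r["box"],r["score"])
E
```

```text
[ 369.8 -254.   222.8] [180.   -0.1 130.6] [-36.    6.6 104.    0.1  69.6 -76.6] [-0.8  0.1  0.6]
paddle_tab [250.6 197.5] 0.63 [ 370.3 -256.2  138. ]
paddle_pivot [247.4 281.7] 0.91 [ 417.4 -315.8  138. ]
lid_hinge [249.7 368.1] 0.66 [ 490.  -398.5  120. ]
trace paddle_tab [250.2, 236.8, 62.4, 96.1] 0.56
```

View pics/w1.png

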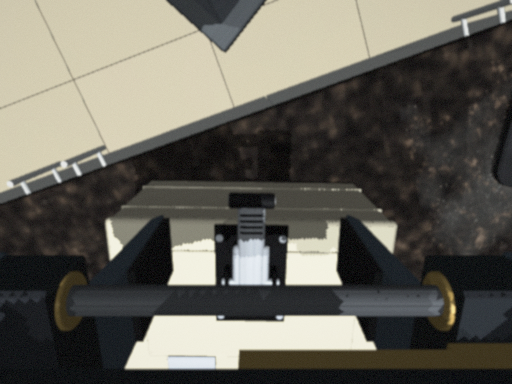

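The wrist view shows the grip bar at pixel (251,200), centred between the fingers. It's about 4 mm from my estimate. I'll go down and pinch it.

Emit:
apply_moves(
  delta_pos=[
    [0, -0.03, -0.2],
    [0, -0.03, -0.4],
    [0, -0.03, -0.6],
    [0, -0.03, -0.8],
    [0, -0.03, -0.86],
    [0, -0.03, -0.86],
    [0, -0.03, -0.86],
  ],
  rot=[
    [0, 0, 0],
    [0, 0, 0],
    [0, 0, 0],
    [0, 0, 0],
    [0, 0, 0],
    [0, 0, 0],
    [0, 0, 0],
  ],
  hand=[0.7, 0.7, 0.7, 0.7, 0.7, 0.7, 0.7],
  newtons=40,
)

```text
time_s: 4.93
ee_pos: [369.9, -258.9, 121.3]
ee_rot: [180.0, 0.1, 130.6]
force: [-0.7, -0.8, -0.6]
gripper_width: 63.8
gripper_force: 0.0
```

Emit:
apply_moves(
  delta_pos=[
    [0, 0, 0],
    [0, 0, 0],
    [0, 0, 0],
    [0, 0, 0],
    [0, 0, 0],
    [0, 0, 0],
    [0, 0, 0],
    [0, 0, 0],
  ],
  rot=[
    [0, 0, 0],
    [0, 0, 0],
    [0, 0, 0],
    [0, 0, 0],
    [0, 0, 0],
    [0, 0, 0],
    [0, 0, 0],
    [0, 0, 0],
  ],
  hand=[0, 0, 0, 0, 0, 0, 0, 0],
)

```text
time_s: 5.6
ee_pos: [370.0, -258.5, 120.8]
ee_rot: [179.9, 0.1, 130.6]
force: [3.6, 4.6, 3.0]
gripper_width: 35.3
gripper_force: 40.0
```

Emit:
apply_moves(
  delta_pos=[
    [0.002, -0.002, 0.06],
    [0.008, -0.01, 0.12],
    [0.017, -0.021, 0.18],
    [0.031, -0.037, 0.237],
    [0.031, -0.037, 0.237],
  ],
  rot=[
    [0, 0, 0],
    [0, 0, 0],
    [0, 0, 0],
    [0, 0, 0],
    [0, 0, 0],
  ],
  hand=[0, 0, 0, 0, 0],
)

```text
time_s: 6.02
ee_pos: [373.0, -262.1, 148.5]
ee_rot: [179.9, -0.1, 130.6]
force: [4.5, 4.6, -5.0]
gripper_width: 35.2
gripper_force: 40.0
```

Emit:
apply_moves(
  delta_pos=[
    [0.017, -0.02, 0.055],
    [0.037, -0.045, 0.106],
    [0.061, -0.073, 0.155],
    [0.061, -0.073, 0.155],
    [0.061, -0.073, 0.155],
  ],
  rot=[
    [0, 0, 0],
    [0, 0, 0],
    [0, 0, 0],
    [0, 0, 0],
    [0, 0, 0],
  ],
  hand=[0, 0, 0, 0, 0],
)

```text
time_s: 6.43
ee_pos: [379.1, -269.4, 166.0]
ee_rot: [179.9, -0.4, 130.6]
force: [1.9, 6.9, -3.5]
gripper_width: 35.5
gripper_force: 40.0
```

Emit:
apply_moves(
  delta_pos=[
    [0.015, -0.018, 0.02],
    [0.029, -0.035, 0.038],
    [0.038, -0.046, 0.07],
    [0.048, -0.058, 0.106],
    [0.048, -0.058, 0.106],
  ],
  rot=[
    [0, 0, 0],
    [0, 0, 0],
    [0, 0, 0],
    [0, 0, 0],
    [0, 0, 0],
  ],
  hand=[0, 0, 0, 0, 0],
)

```text
time_s: 6.85
ee_pos: [385.2, -276.8, 178.8]
ee_rot: [179.9, -0.3, 130.6]
force: [2.7, 6.2, -4.7]
gripper_width: 35.4
gripper_force: 40.0
```

```bash
python3 - <<'E'
from h import *
f=grab("side");s=f["st"];print(s["ee_pos"],s["force"],s["gripper_width"])
cv2.imwrite("pics/s2.png",cv2.resize(np.array(f["pixels"])[40:240,200:456,::-1],None,fx=2,fy=2))
E
```

```text
[ 385.21967333 -276.78457524  178.78858673] [ 2.7472893   6.18981829 -4.70760111] 35.35037558493963
```

View pics/s2.png

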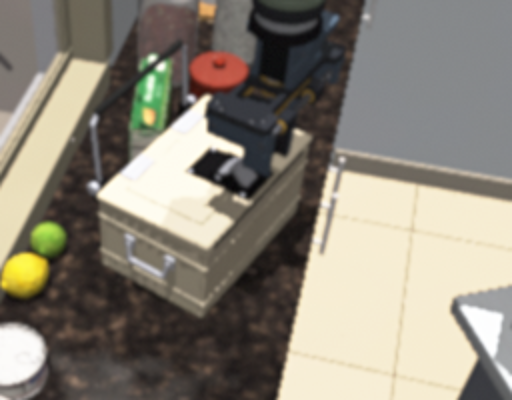

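The side view shows the paddle raised in the fingers and forces are low. Next I'll lift the lid gently along its arc.

Emit:
apply_moves(
  delta_pos=[
    [0.01, -0.013, 0.033],
    [0.021, -0.026, 0.066],
    [0.033, -0.04, 0.1],
    [0.045, -0.054, 0.13],
    [0.045, -0.054, 0.13],
  ],
  rot=[
    [0, 0, 0],
    [0, 0, 0],
    [0, 0, 0],
    [0, 0, 0],
    [0, 0, 0],
  ],
  hand=[0, 0, 0, 0, 0],
)

```text
time_s: 7.32
ee_pos: [390.5, -283.1, 194.2]
ee_rot: [179.9, -0.4, 130.6]
force: [2.2, 5.6, -3.6]
gripper_width: 35.2
gripper_force: 40.0
```

Emit:
apply_moves(
  delta_pos=[
    [0.025, -0.03, 0.062],
    [0.052, -0.063, 0.122],
    [0.082, -0.098, 0.18],
    [0.113, -0.136, 0.236],
    [0.146, -0.175, 0.288],
    [0.146, -0.175, 0.288],
  ],
  rot=[
    [0, 0, 0],
    [0, 0, 0],
    [0, 0, 0],
    [0, 0, 0],
    [0, 0, 0],
    [0, 0, 0],
  ],
  hand=[0, 0, 0, 0, 0, 0],
)

```text
time_s: 7.82
ee_pos: [408.1, -304.2, 229.4]
ee_rot: [179.9, -0.4, 130.6]
force: [1.0, 8.3, 1.2]
gripper_width: 35.6
gripper_force: 40.0
```

Emit:
apply_moves(
  delta_pos=[
    [0.035, -0.042, 0.051],
    [0.07, -0.084, 0.098],
    [0.108, -0.13, 0.143],
    [0.146, -0.176, 0.185],
    [0.187, -0.225, 0.223],
    [0.228, -0.274, 0.259],
    [0.228, -0.274, 0.259],
  ],
  rot=[
    [0, 0, 0],
    [0, 0, 0],
    [0, 0, 0],
    [0, 0, 0],
    [0, 0, 0],
    [0, 0, 0],
    [0, 0, 0],
  ],
  hand=[0, 0, 0, 0, 0, 0, 0],
)

```text
time_s: 8.4
ee_pos: [435.7, -337.4, 260.8]
ee_rot: [179.9, -0.4, 130.6]
force: [-0.8, 6.8, 3.5]
gripper_width: 35.1
gripper_force: 40.0
```

```bash
python3 - <<'E'
from h import *
f=grab("side");s=f["st"];print(s["ee_pos"],s["force"],s["gripper_width"])
cv2.imwrite("pics/s3.png",cv2.resize(np.array(f["pixels"])[20:240,200:456,::-1],None,fx=2,fy=2))
E
```

```text
[ 435.71114119 -337.36420853  260.77280593] [-0.81144831  6.81252396  3.53784848] 35.08435821747799
```

View pics/s3.png

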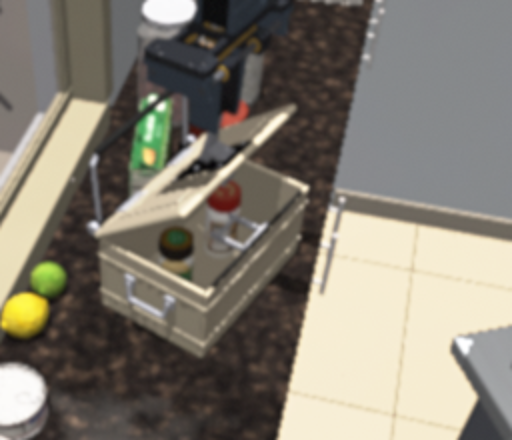

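The side view shows the lid held at about 0.7 rad. The red cap is on the far side of the box (y −55) and the black cap on the near side. I'll keep swinging the lid over.

Emit:
apply_moves(
  delta_pos=[
    [0.042, -0.05, 0.033],
    [0.085, -0.102, 0.062],
    [0.13, -0.155, 0.087],
    [0.174, -0.209, 0.108],
    [0.22, -0.264, 0.127],
    [0.267, -0.32, 0.142],
    [0.313, -0.376, 0.153],
    [0.36, -0.432, 0.161],
    [0.36, -0.432, 0.161],
  ],
  rot=[
    [0, 0, 0],
    [0, 0, 0],
    [0, 0, 0],
    [0, 0, 0],
    [0, 0, 0],
    [0, 0, 0],
    [0, 0, 0],
    [0, 0, 0],
    [0, 0, 0],
  ],
  hand=[0, 0, 0, 0, 0, 0, 0, 0, 0],
)

```text
time_s: 9.2
ee_pos: [479.7, -390.2, 280.9]
ee_rot: [179.9, -0.2, 130.6]
force: [0.4, 5.9, 5.9]
gripper_width: 35.4
gripper_force: 40.0
```

Emit:
apply_moves(
  delta_pos=[
    [0.047, -0.056, 0.003],
    [0.094, -0.113, 0.004],
    [0.141, -0.17, 0],
    [0.188, -0.226, -0.007],
    [0.234, -0.281, -0.018],
    [0.28, -0.336, -0.032],
    [0.28, -0.336, -0.032],
  ],
  rot=[
    [0, 0, 0],
    [0, 0, 0],
    [0, 0, 0],
    [0, 0, 0],
    [0, 0, 0],
    [0, 0, 0],
    [0, 0, 0],
  ],
  hand=[0, 0, 0, 0, 0, 0, 0],
)

```text
time_s: 9.78
ee_pos: [514.2, -431.7, 277.7]
ee_rot: [179.9, 0.1, 130.6]
force: [1.3, 3.1, 9.0]
gripper_width: 35.3
gripper_force: 40.0
```

```bash
python3 - <<'E'
from h import *
f=grab("side");s=f["st"];print(s["ee_pos"],s["force"],s["gripper_width"],s["qpos"])
cv2.imwrite("pics/s4.png",cv2.resize(np.array(f["pixels"])[0:240,180:436,::-1],None,fx=2,fy=2))
E
```

```text
[ 514.2077524  -431.68710401  277.70773105] [1.32040897 3.06951761 8.95956795] 35.26429300586054 [-4.10328051e+01  2.57751280e+01  6.90035364e+01  7.47937565e-02
  8.51371172e+01 -8.16753532e+01]
```

View pics/s4.png

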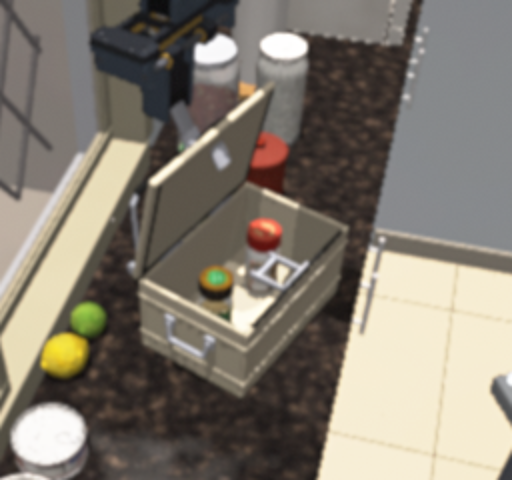

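The lid is at about 1.4 rad and nothing is in the way. I'll ease towards the stay.

Emit:
apply_moves(
  delta_pos=[
    [0.045, -0.055, -0.01],
    [0.09, -0.109, -0.03],
    [0.135, -0.163, -0.055],
    [0.135, -0.163, -0.055],
  ],
  rot=[
    [0, 0, 0],
    [0, 0, 0],
    [0, 0, 0],
    [0, 0, 0],
  ],
  hand=[0, 0, 0, 0],
)

```text
time_s: 10.17
ee_pos: [530.9, -451.8, 270.3]
ee_rot: [179.9, 0.1, 130.6]
force: [2.4, 2.4, 7.8]
gripper_width: 35.1
gripper_force: 40.0
```

Emit:
apply_moves(
  delta_pos=[
    [0.022, -0.025, -0.012],
    [0.044, -0.051, -0.026],
    [0.044, -0.051, -0.026],
  ],
  rot=[
    [0, 0, 0],
    [0, 0, 0],
    [0, 0, 0],
  ],
  hand=[0, 0, 0],
)

```text
time_s: 10.42
ee_pos: [535.6, -457.4, 267.4]
ee_rot: [179.9, 0.1, 130.6]
force: [1.6, 2.8, 6.1]
gripper_width: 35.1
gripper_force: 40.0
```

Emit:
apply_moves(
  delta_pos=[
    [0.011, -0.013, -0.008],
    [0.021, -0.026, -0.016],
    [0.021, -0.026, -0.016],
  ],
  rot=[
    [0, 0, 0],
    [0, 0, 0],
    [0, 0, 0],
  ],
  hand=[0, 0, 0],
)

```text
time_s: 10.67
ee_pos: [537.9, -460.3, 265.8]
ee_rot: [179.9, 0.1, 130.6]
force: [2.1, 3.1, 7.4]
gripper_width: 34.9
gripper_force: 40.0
```

Emit:
apply_moves(
  delta_pos=[
    [0.011, -0.013, -0.008],
    [0.021, -0.026, -0.016],
    [0.021, -0.026, -0.016],
  ],
  rot=[
    [0, 0, 0],
    [0, 0, 0],
    [0, 0, 0],
  ],
  hand=[0, 0, 0],
)

```text
time_s: 10.92
ee_pos: [540.6, -463.4, 263.9]
ee_rot: [179.9, 0.1, 130.6]
force: [3.1, 3.3, 5.9]
gripper_width: 35.5
gripper_force: 40.0
```

Emit:
apply_moves(
  delta_pos=[
    [0.011, -0.013, -0.009],
    [0.011, -0.013, -0.009],
  ],
  rot=[
    [0, 0, 0],
    [0, 0, 0],
  ],
  hand=[0, 0],
)

```text
time_s: 11.08
ee_pos: [541.9, -465.0, 262.9]
ee_rot: [179.9, 0.1, 130.6]
force: [2.2, 2.7, 6.4]
gripper_width: 35.3
gripper_force: 40.0
```

Emit:
apply_moves(
  delta_pos=[
    [0.011, -0.013, -0.01],
    [0.011, -0.013, -0.01],
  ],
  rot=[
    [0, 0, 0],
    [0, 0, 0],
  ],
  hand=[0, 0],
)

```text
time_s: 11.25
ee_pos: [543.3, -466.7, 261.8]
ee_rot: [179.9, 0.1, 130.6]
force: [2.4, 2.6, 5.8]
gripper_width: 35.2
gripper_force: 40.0
```

Emit:
apply_moves(
  delta_pos=[
    [0.013, -0.016, -0.01],
    [0.013, -0.016, -0.01],
  ],
  rot=[
    [0, 0, 0],
    [0, 0, 0],
  ],
  hand=[0, 0],
)

```text
time_s: 11.42
ee_pos: [544.9, -468.7, 260.7]
ee_rot: [179.9, 0.1, 130.6]
force: [2.7, 1.3, 6.6]
gripper_width: 35.4
gripper_force: 40.0
```

Emit:
apply_moves(
  delta_pos=[
    [0.013, -0.016, -0.012],
    [0.013, -0.016, -0.012],
  ],
  rot=[
    [0, 0, 0],
    [0, 0, 0],
  ],
  hand=[0, 0],
)

```text
time_s: 11.58
ee_pos: [546.5, -470.6, 259.1]
ee_rot: [179.9, 0.1, 130.6]
force: [2.1, 3.1, 7.3]
gripper_width: 35.3
gripper_force: 40.0
```

Emit:
apply_moves(
  delta_pos=[
    [0.013, -0.016, -0.012],
    [0.013, -0.016, -0.012],
  ],
  rot=[
    [0, 0, 0],
    [0, 0, 0],
  ],
  hand=[0, 0],
)

```text
time_s: 11.75
ee_pos: [546.9, -471.0, 258.6]
ee_rot: [179.9, -0.1, 130.6]
force: [-0.4, 6.2, 9.2]
gripper_width: 35.3
gripper_force: 40.0
```

```bash
python3 - <<'E'
from h import *
f=grab("side");s=f["st"];print(s["ee_pos"],s["force"])
a=cv2.resize(np.array(f["pixels"])[20:200,190:340,::-1],None,fx=2.6,fy=2.6,interpolation=2)
f=grab("top")
b=cv2.resize(np.array(f["pixels"])[140:320,270:420,::-1],None,fx=2.6,fy=2.6,interpolation=2)
cv2.imwrite("pics/s5.png",np.hstack([a,b]))
E
```

```text
[ 546.90286353 -471.02519242  258.61023548] [-0.39949624  6.20682807  9.17535008]
```

View pics/s5.png

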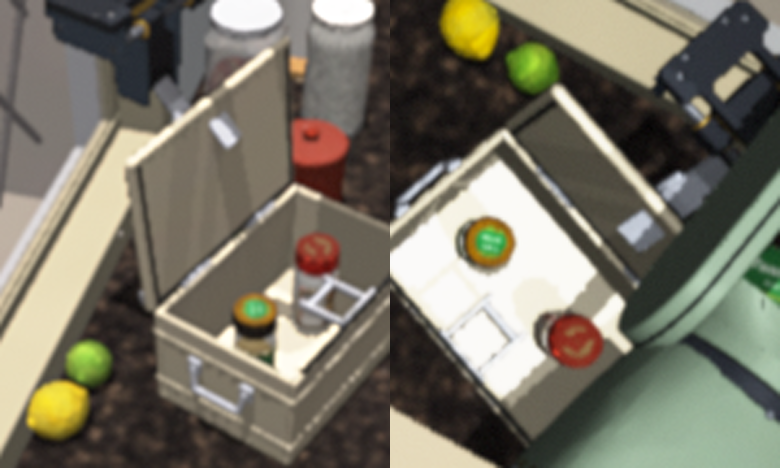

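The force jumped while the motion stalled, so the lid is on the stay. I'll press slightly more and hold.

Emit:
apply_moves(
  delta_pos=[
    [0.007, -0.009, -0.006],
    [0.007, -0.009, -0.006],
    [0.007, -0.009, -0.006],
    [0.007, -0.009, -0.006],
  ],
  rot=[
    [0, 0, 0],
    [0, 0, 0],
    [0, 0, 0],
    [0, 0, 0],
  ],
  hand=[0, 0, 0, 0],
)

```text
time_s: 12.18
ee_pos: [547.0, -471.2, 258.4]
ee_rot: [179.9, -0.2, 130.6]
force: [-3.0, 7.5, 13.1]
gripper_width: 35.3
gripper_force: 40.0
```

Emit:
apply_moves(
  delta_pos=[
    [0, 0, 0],
    [0, 0, 0],
    [0, 0, 0],
    [0, 0, 0.1],
    [0, 0, 0.3],
    [0, 0, 0.6],
    [0, 0, 0.6],
  ],
  rot=[
    [0, 0, 0],
    [0, 0, 0],
    [0, 0, 0],
    [0, 0, 0],
    [0, 0, 0],
    [0, 0, 0],
    [0, 0, 0],
  ],
  hand=[0.75, 0.75, 0.75, 0.75, 0.75, 0.75, 0.75],
)

```text
time_s: 12.77
ee_pos: [548.9, -475.4, 334.7]
ee_rot: [180.0, 0.7, 130.6]
force: [-0.7, -0.3, 1.3]
gripper_width: 68.3
gripper_force: 0.0
```

Emit:
apply_moves(
  delta_pos=[
    [-0.2, 0.13, 0],
    [-0.4, 0.25, 0],
    [-0.6, 0.38, 0],
    [-0.6, 0.38, 0],
  ],
  rot=[
    [0, 0, 0],
    [0, 0, 0],
    [0, 0, 0],
    [0, 0, 0],
  ],
  hand=[0.75, 0.75, 0.75, 0.75],
)

```text
time_s: 13.1
ee_pos: [471.3, -425.6, 328.1]
ee_rot: [-179.9, -0.2, 130.6]
force: [0.1, 0.3, 0.3]
gripper_width: 68.4
gripper_force: 0.0
```

Emit:
apply_moves(
  delta_pos=[
    [-0.2, 0.13, 0],
    [-0.4, 0.25, 0],
    [-0.62, 0.38, -0.2],
    [-0.62, 0.38, -0.5],
    [-0.62, 0.38, -0.8],
    [-0.62, 0.38, -0.8],
    [-0.62, 0.38, -0.8],
  ],
  rot=[
    [0, 0, 0],
    [0, 0, 0],
    [0, 0, 0],
    [0, 0, 0],
    [0, 0, 0],
    [0, 0, 0],
    [0, 0, 0],
  ],
  hand=[0.75, 0.75, 0.75, 0.75, 0.75, 0.75, 0.75],
)

```text
time_s: 13.68
ee_pos: [400.9, -382.2, 230.8]
ee_rot: [-180.0, -0.2, 130.6]
force: [0.7, 0.0, 1.1]
gripper_width: 68.1
gripper_force: 0.0
```

```bash
python3 - <<'E'
from h import *
np.set_printoptions(precision=1,suppress=True)
f=grab("wrist");save(f,"w6.png");s=f["st"];print(s["ee_pos"],s["ee_rot"],s["gripper_width"],s["force"])
g=grab("side")
for n,ff in(("w",f),("s",g)):
  for q in("jar_red","jar_black"):
    for r in spotter.landmark_of(ff,q)[:1]: print(n,q,np.array(r["position"]),r["score"],atz(ff,r["position"],8))
    for r in spotter.trace(ff,q)[:1]: print(n,"trace",q,r["box"],r["score"],atz(ff,r["box"][:2],114))
E
```

```text
[ 400.9 -382.2  230.8] [-180.    -0.2  130.6] 68.08632922369988 [0.7 0.  1.1]
w jar_red [300.3 148.5] 0.65 [ 434.8 -337.     8. ]
w trace jar_red [256.0, 171.3, 51.3, 66.4] 0.57 [ 395.9 -371.4  114. ]
w jar_black [348.  157.9] 0.7 [ 484.8 -308.8    8. ]
w trace jar_black [367.7, 174.2, 74.6, 68.8] 0.72 [ 471.4 -310.1  114. ]
s jar_red [309.1 143.8] 0.72 [ 397.9 -379.3    8. ]
s trace jar_red [311.4, 131.2, 19.1, 40.8] 0.61 [ 418.5 -319.1  114. ]
s jar_black [287.5 170.3] 0.68 [ 483.3 -297.4    8. ]
s trace jar_black [289.2, 147.4, 21.5, 24.7] 0.91 [ 488.3 -277.1  114. ]
```

View pics/w6.png

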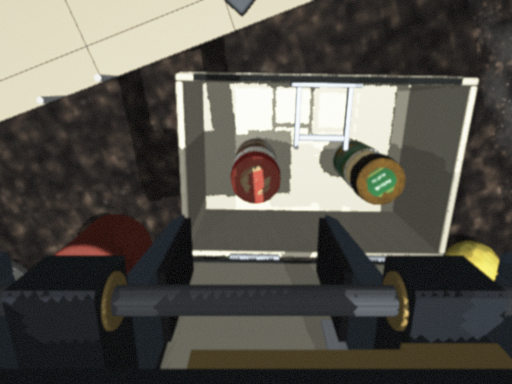

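The wrist view shows the red cap centred at pixel (256,177) and standing free, with the black jar at (375,180). I'll go down and grip the red jar.

Emit:
apply_moves(
  delta_pos=[
    [-0.02, 0.035, -0.25],
    [-0.02, 0.035, -0.5],
    [-0.02, 0.035, -0.75],
    [-0.02, 0.035, -1],
    [-0.02, 0.035, -1],
    [-0.02, 0.035, -1],
  ],
  rot=[
    [0, 0, 0],
    [0, 0, 0],
    [0, 0, 0],
    [0, 0, 0],
    [0, 0, 0],
    [0, 0, 0],
  ],
  hand=[0.75, 0.75, 0.75, 0.75, 0.75, 0.75],
)

```text
time_s: 14.68
ee_pos: [398.5, -377.4, 111.5]
ee_rot: [-180.0, -0.2, 130.6]
force: [-0.5, 0.4, 0.1]
gripper_width: 68.5
gripper_force: 0.0
```

Emit:
apply_moves(
  delta_pos=[
    [0, 0, -0.13],
    [0, 0, -0.27],
    [0, 0, -0.27],
    [0, 0, -0.27],
  ],
  rot=[
    [0, 0, 0],
    [0, 0, 0],
    [0, 0, 0],
    [0, 0, 0],
  ],
  hand=[0.75, 0.75, 0.75, 0.75],
  newtons=20,
)

```text
time_s: 15.02
ee_pos: [399.6, -378.6, 81.3]
ee_rot: [180.0, 0.1, 130.6]
force: [-0.2, -0.1, 0.2]
gripper_width: 68.4
gripper_force: 0.0
```

Emit:
apply_moves(
  delta_pos=[
    [0, 0, 0],
    [0, 0, 0],
    [0, 0, 0],
    [0, 0, 0],
    [0, 0, 0],
    [0, 0, 0],
    [0, 0, 0],
    [0, 0, 0],
  ],
  rot=[
    [0, 0, 0],
    [0, 0, 0],
    [0, 0, 0],
    [0, 0, 0],
    [0, 0, 0],
    [0, 0, 0],
    [0, 0, 0],
    [0, 0, 0],
  ],
  hand=[0, 0, 0, 0, 0, 0, 0, 0],
)

```text
time_s: 15.68
ee_pos: [399.3, -378.4, 80.6]
ee_rot: [180.0, 0.1, 130.6]
force: [-0.6, -0.4, 5.9]
gripper_width: 44.3
gripper_force: 20.0
```

Emit:
apply_moves(
  delta_pos=[
    [0, 0, 0.1],
    [0, 0, 0.3],
    [0, 0, 0.5],
    [0, 0, 0.7],
    [0, 0, 0.9],
    [0, 0, 1],
    [0, 0, 1],
  ],
  rot=[
    [0, 0, 0],
    [0, 0, 0],
    [0, 0, 0],
    [0, 0, 0],
    [0, 0, 0],
    [0, 0, 0],
    [0, 0, 0],
  ],
  hand=[0, 0, 0, 0, 0, 0, 0],
)

```text
time_s: 16.27
ee_pos: [400.0, -378.9, 202.3]
ee_rot: [180.0, 0.3, 130.6]
force: [0.3, -0.7, -1.2]
gripper_width: 43.9
gripper_force: 20.0
```

Emit:
apply_moves(
  delta_pos=[
    [0, 0, 0.2],
    [0, 0, 0.4],
    [0, 0, 0.5],
    [0, 0, 0.5],
  ],
  rot=[
    [0, 0, 0],
    [0, 0, 0],
    [0, 0, 0],
    [0, 0, 0],
  ],
  hand=[0, 0, 0, 0],
)

```text
time_s: 16.6
ee_pos: [399.6, -378.6, 261.1]
ee_rot: [180.0, 0.2, 130.6]
force: [-0.2, -1.1, -0.6]
gripper_width: 44.0
gripper_force: 20.0
```

```bash
python3 - <<'E'
from h import *
np.set_printoptions(precision=1,suppress=True)
f=grab("side");s=f["st"];print(s["ee_pos"],s["force"],s["gripper_width"])
b=np.array(grab("top")["pixels"])[100:330,90:420,::-1]
cv2.imwrite("pics/s7.png",np.hstack([np.array(f["pixels"])[20:250,150:450,::-1],b]))
E
```

```text
[ 399.6 -378.6  261.1] [-0.2 -1.1 -0.6] 44.03572581561024
```

View pics/s7.png

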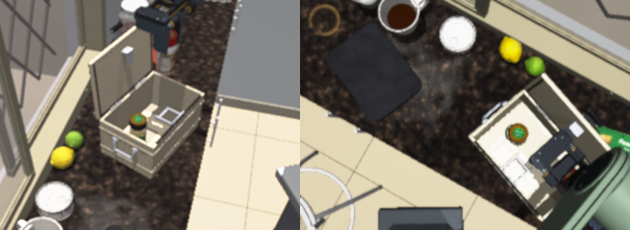

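The jar is out and held, the lid stands open against the stay, and the black jar is in place. Now I'll carry the red jar to the board.

Emit:
apply_moves(
  delta_pos=[
    [0.1, 0.17, 0],
    [0.23, 0.4, 0],
    [0.36, 0.62, 0],
    [0.49, 0.85, 0],
  ],
  rot=[
    [0, 0, 0],
    [0, 0, 0],
    [0, 0, 0],
    [0, 0, 0],
  ],
  hand=[0, 0, 0, 0],
)

```text
time_s: 17.03
ee_pos: [457.2, -274.5, 257.1]
ee_rot: [-179.9, -0.2, 130.6]
force: [0.3, 1.0, -1.6]
gripper_width: 44.1
gripper_force: 20.0
```

Emit:
apply_moves(
  delta_pos=[
    [0.13, 0.22, 0],
    [0.25, 0.43, 0],
    [0.37, 0.64, 0],
    [0.49, 0.85, 0],
  ],
  rot=[
    [0, 0, 0],
    [0, 0, 0],
    [0, 0, 0],
    [0, 0, 0],
  ],
  hand=[0, 0, 0, 0],
)

```text
time_s: 17.37
ee_pos: [516.0, -172.2, 257.1]
ee_rot: [-179.9, -0.2, 130.6]
force: [-0.0, 0.5, -1.2]
gripper_width: 44.4
gripper_force: 20.0
```

Emit:
apply_moves(
  delta_pos=[
    [0.13, 0.22, 0],
    [0.25, 0.43, 0],
    [0.37, 0.64, 0],
    [0.49, 0.85, 0],
  ],
  rot=[
    [0, 0, 0],
    [0, 0, 0],
    [0, 0, 0],
    [0, 0, 0],
  ],
  hand=[0, 0, 0, 0],
)

```text
time_s: 17.7
ee_pos: [574.8, -70.4, 257.0]
ee_rot: [-179.8, -0.2, 130.6]
force: [0.8, -0.9, -1.6]
gripper_width: 44.0
gripper_force: 20.0
```

Emit:
apply_moves(
  delta_pos=[
    [0.13, 0.22, 0],
    [0.25, 0.43, 0],
    [0.37, 0.64, 0],
    [0.45, 0.78, 0],
    [0.49, 0.85, -0.2],
    [0.49, 0.85, -0.4],
    [0.49, 0.85, -0.6],
    [0.49, 0.85, -0.6],
    [0.49, 0.85, -0.6],
  ],
  rot=[
    [0, 0, 0],
    [0, 0, 0],
    [0, 0, 0],
    [0, 0, 0],
    [0, 0, 0],
    [0, 0, 0],
    [0, 0, 0],
    [0, 0, 0],
    [0, 0, 0],
  ],
  hand=[0, 0, 0, 0, 0, 0, 0, 0, 0],
)

```text
time_s: 18.45
ee_pos: [632.5, 30.1, 184.7]
ee_rot: [-179.7, -0.2, 130.6]
force: [-0.7, -1.2, -0.6]
gripper_width: 44.1
gripper_force: 20.0
```

Emit:
apply_moves(
  delta_pos=[
    [0, 0, -0.2],
    [0, 0, -0.4],
    [0, 0, -0.6],
    [0, 0, -0.7],
    [0, 0, -0.78],
    [0, 0, -0.78],
    [0, 0, -0.78],
  ],
  rot=[
    [0, 0, 0],
    [0, 0, 0],
    [0, 0, 0],
    [0, 0, 0],
    [0, 0, 0],
    [0, 0, 0],
    [0, 0, 0],
  ],
  hand=[0, 0, 0, 0, 0, 0, 0],
)

```text
time_s: 19.03
ee_pos: [634.9, 29.9, 95.0]
ee_rot: [179.9, 0.1, 130.6]
force: [-0.2, 0.6, -0.7]
gripper_width: 44.2
gripper_force: 20.0
```

Emit:
apply_moves(
  delta_pos=[
    [0, 0, -0.02],
    [0, 0, -0.04],
    [0, 0, -0.04],
    [0, 0, -0.04],
  ],
  rot=[
    [0, 0, 0],
    [0, 0, 0],
    [0, 0, 0],
    [0, 0, 0],
  ],
  hand=[0, 0, 0, 0],
)

```text
time_s: 19.37
ee_pos: [634.3, 30.1, 89.8]
ee_rot: [180.0, 0.0, 130.6]
force: [-0.2, -0.4, -0.5]
gripper_width: 44.1
gripper_force: 20.0
```

Emit:
apply_moves(
  delta_pos=[
    [0, 0, -0.01],
    [0, 0, -0.02],
    [0, 0, -0.03],
    [0, 0, -0.03],
    [0, 0, -0.03],
  ],
  rot=[
    [0, 0, 0],
    [0, 0, 0],
    [0, 0, 0],
    [0, 0, 0],
    [0, 0, 0],
  ],
  hand=[0, 0, 0, 0, 0],
)

```text
time_s: 19.78
ee_pos: [634.0, 30.1, 85.6]
ee_rot: [-180.0, -0.0, 130.6]
force: [0.2, 0.8, -1.1]
gripper_width: 43.7
gripper_force: 20.0
```

Emit:
apply_moves(
  delta_pos=[
    [0, 0, -0.008],
    [0, 0, -0.013],
    [0, 0, -0.013],
  ],
  rot=[
    [0, 0, 0],
    [0, 0, 0],
    [0, 0, 0],
  ],
  hand=[0, 0, 0],
)

```text
time_s: 20.03
ee_pos: [634.3, 30.0, 84.6]
ee_rot: [180.0, 0.0, 130.6]
force: [-0.6, -0.9, 1.8]
gripper_width: 43.9
gripper_force: 20.0
```

The jar has touched the board. I'll release it and retreat.

Emit:
apply_moves(
  delta_pos=[
    [0, 0, 0],
    [0, 0, 0],
    [0, 0, 0],
    [0, 0, 0],
    [0, 0, 0],
    [0, 0, 0.1],
    [0, 0, 0.3],
    [0, 0, 0.6],
    [0, 0, 0.9],
    [0, 0, 1],
  ],
  rot=[
    [0, 0, 0],
    [0, 0, 0],
    [0, 0, 0],
    [0, 0, 0],
    [0, 0, 0],
    [0, 0, 0],
    [0, 0, 0],
    [0, 0, 0],
    [0, 0, 0],
    [0, 0, 0],
  ],
  hand=[0.55, 0.6, 0.7, 0.75, 0.75, 0.75, 0.75, 0.75, 0.75, 0.75],
)

```text
time_s: 20.87
ee_pos: [636.6, 30.2, 210.0]
ee_rot: [179.6, 0.3, 130.6]
force: [-0.3, 0.4, -0.2]
gripper_width: 68.3
gripper_force: 0.0
```

Emit:
apply_moves(
  delta_pos=[
    [-0.1, 0.1, 0.1],
    [-0.3, 0.3, 0.2],
    [-0.6, 0.6, 0.2],
    [-0.8, 0.9, 0.2],
    [-0.8, 0.9, 0.2],
    [-0.8, 0.9, 0.2],
    [-0.8, 0.9, 0.2],
  ],
  rot=[
    [0, 0, 0],
    [0, 0, 0],
    [0, 0, 0],
    [0, 0, 0],
    [0, 0, 0],
    [0, 0, 0],
    [0, 0, 0],
  ],
  hand=[0.75, 0.75, 0.75, 0.75, 0.75, 0.75, 0.75],
)

```text
time_s: 21.45
ee_pos: [537.6, 138.4, 227.9]
ee_rot: [-180.0, 0.0, 130.7]
force: [1.1, 0.0, 0.3]
gripper_width: 68.4
gripper_force: 0.0
```

```bash
python3 - <<'E'
from h import *
np.set_printoptions(precision=1,suppress=True)
f=grab("side");g=grab("top");s=f["st"];print(s["ee_pos"],s["force"],s["gripper_width"])
rs=[]
for ff in(f,g):
  for r in spotter.landmark_of(ff,"jar_red")[:1]: print(np.array(r["position"]),r["score"],atz(ff,r["position"],12))
cv2.imwrite("pics/s8.png",np.hstack([np.array(f["pixels"])[20:384,100:420,::-1],np.array(g["pixels"])[20:384,90:420,::-1]]))
E
```

```text
[537.6 138.4 227.9] [1.1 0.  0.3] 68.39300695387438
[261.4 293.1] 0.91 [632.4  32.1  12. ]
[164.3 173.1] 0.94 [632.8  26.6  12. ]
```

View pics/s8.png

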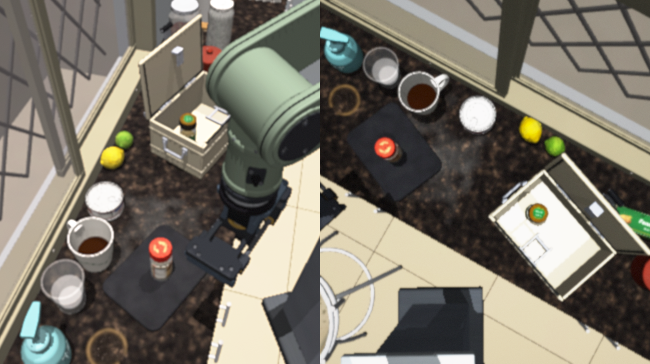

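The red jar stands upright in the middle of the board, near side-view pixel (261,293). The lid is open against the stay, the black jar, mug and tin are in place, and the gripper is clear.

```bash
python3 -c "
from workcell import env
print(env.job_done())"
```

```text
the job is handed in; nothing more can be done
None
```

The job is handed in at about 21.5 s: the lid stands open, pressed against the stay at an estimated 16 N, the red-capped jar is upright mid-board, and nothing else looks disturbed in the last pictures; no verdict came back.

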